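Heft two matching silver pots and show the customer the heavier

ROBOT

A 6-joint arm with a two-finger parallel gripper is mounted at the origin on the work surface. World frame = base frame: x ahead of the robot, y to its left, z up, the work surface at z = 0. Lengths are in m, angles in degrees, forces in N, time in s.
With the tool pointing down it reaches from about 0.35 to 0.725 m from the base axis. Payload 4.3 kg.
Tool frame: the origin (TCP) lies midway between the tips of the shut fingers; the grasp point (between the pads) lies 19 mm behind it; z points along the fingers, y is the direction in which the jaws open and shut (so a half turn about z gives the same grasp; the last joint's range is limited). The gripper opens to 85 mm and grips with 20 to 120 N. Pads are 22 mm wide; open, the fingers measure 114 mm over their backs; the gripper's body (76 mm by 85 mm) begins 54 mm behind the grasp point. The pads swing forward as they close: fully open they stand 13 mm farther back than shut.
Start: joints at [-82.409, 21.618, 4.641, 73.018, 0, 83.68], TCP at [0.138, -0.558, 0.231] pointing down, gripper open.
Joint ranges: [-156.06, 156.06], [-48.1, 94.91], [-58.44, 69.94], [-101.28, 121.22], [-78.64, 73.56], [-180, 180]. Speed limits (degrees/s): [147.25, 147.25, 180, 180, 180, 180].

INTERFACE

Orientations are given as a 3x3 rotation matrix whose columns are the frame's x, y, z axes.
In Python, from rig import env, vision gives the robot as it stands.
- The arm moves only by the tool servo_tool, never from a script. Its argument "plan" is a list that holds one entry, the list of rows, each a list of 5 numbers: the shift along the tool's x, y, z in mm, then the turn about the tool's z in rad, then the finger opening in mm, from 0 to 85.4. In form: [[[dx, dy, dz, spin, grip], ...]]. A call has 1 to 12 rows; each row shifts and turns the commanded pose from where the row before left it, along the tool's axes as they then stand; what a row does not reach is not made up. A row lasts 1/12 s, in which the tool goes at most 41.7 mm and 7.16 degrees, less where a joint would pass 70% of its speed; a pose out of reach is approached as far as the arm can. A call with a gripper value outside its range is refused whole. The fingers move at their own pace and stop on an object; "force" is the grip in N (left out, the last holds). Time passes only in rows, so rows that do not move let the fingers close. It gives the time, the measured TCP pose, the force and the opening at its end, in the units of the state.
- env.get_obs(): the state, without advancing time (a new reading comes with each control period).
- vision.get_image(name): name is "side" or "top"; returns (picture, depth): 420x560x3 uint8, red, green, blue; 420x560 float32, m along the optical axis (not along the pixel's ray), 0 where there is no reading.
- vision.camera_model(name): a dict with "fx", "fy", "cx", "cy" (pixels), "k1" (the pictures are not rectified: a ray, as slopes to the right and down, at radius r is drawn at 1 + k1 r^2 times it, then the intrinsics apply), "pose" (4x4, takes a point from camera to world coordinates). Camera axes: x right, y down, z forward; pixel columns grow to the right and rows downward; lengths in m; the calibration is good to about 2 mm. A picture is of the moment at which its call begins. camera_model takes no time and is no camera call.
- env.sign_off(): hands the job in, once; it reports no verdict.
The state is a dict: "time": time; "q": joint angles; "joint_vel": joint speeds; "effort": joint torques, N m; "eef_pos": TCP position; "ee_rot": TCP orientation; "contact_force": force on the tool from outside, world axes, zero at the start; "wrist_torque": the same for the moment, N m; "gripper_width": opening from 0.0 (shut) to 1.0 (fully open).
Only numpy, scipy, OpenCV 4.12 (cv2) and the standard library are available. Lean on these libraries where they do the work, as an engineer would, in place of code of your own. Each camera call takes 0.05 s, during which the arm holds its last target.

TASK

A customer at the silver stall asks for the heavier of the two matching lidded pots, which look just alike: lift each one clear of the table in turn and feel its weight, setting the lighter one back down upright where it stood. Finish while still holding the heavier pot, upright and still, about a hand's breadth above the middle of the customer's round tray, without letting go of it or resting it on anything. Do not drop or tip the pots and leave the other goods where they stand.

Things in the scene. Friction and masses are not known exactly. Their poses are not given: they have to be found in the camera images.
- pot_k_mid (a point): centre, 42 mm above the underside, of one of two loose, closed, round silver pots that look alike; z is its upright axis. Foot 52 mm across, straight wall 50 mm across from 6 to 56 mm up, domed fixed lid and small knob, 84 mm tall in all. Other goods stand 45 mm or more clear of its wall (tray rim 25 mm). Each weighs 0.15 to 0.8 kg, one at least 0.18 kg more; which, is unseen. One stands at y > 0, one at y < 0
- pot_m_mid (a point): centre, 42 mm above the underside, of the other of two loose, closed, round silver pots that look alike; z is its upright axis. Foot 52 mm across, straight wall 50 mm across from 6 to 56 mm up, domed fixed lid and small knob, 84 mm tall in all. Other goods stand 45 mm or more clear of its wall (tray rim 25 mm). Each weighs 0.15 to 0.8 kg, one at least 0.18 kg more; which, is unseen. One stands at y > 0, one at y < 0
- tray_middle (a point): middle of the upper face, 5 mm above the table, of the customer's fixed round silver tray, 180 mm across, its raised rim 12 mm high; z up. The customer's side is the far side of the table
- table_top (a point): a point on the top of the red table, at height 0, between the two pots; z up
- stupa_mid (a point): half-way up the axis of a bystander to be left alone: solid spired ornament, round foot 58 mm across, 112 mm tall, standing between the two pots; z is its upright axis
- round_box_mid (a point): half-way up the axis of a bystander to be left alone: squat round lidded box, 60 mm across, 38 mm tall, beside the pot on the robot's left; z is its upright axis
- bud_vase_mid (a point): half-way up the axis of a bystander to be left alone: slim vase, 44 mm across, 100 mm tall, beside the pot on the robot's left; z is its upright axis
- square_box_mid (a point): half-way up the axis of a bystander to be left alone: square lidded box, 49 mm across, 38 mm tall, beside the pot on the robot's right; z is its upright axis
- elephant_mid (a point): half-way up the axis of a bystander to be left alone: cast elephant on a small plate, about 70 mm long, 36 mm wide, 54 mm tall, beside the pot on the robot's right; z is its upright axis
- table_bell_mid (a point): half-way up the axis of a bystander to be left alone: brass hand bell standing on its mouth, 48 mm across, 100 mm tall, beyond the tray on the left; z is its upright axis
- goblet_mid (a point): half-way up the axis of a bystander to be left alone: stemmed goblet, 48 mm across, 68 mm tall, beyond the tray on the right; z is its upright axis

How it is judged:
By the outcome, as a careful person would: the job done as asked, in the order asked, and still so for the second after the job is handed in, while the arm keeps its last pose, push and grip.
It also fails if it takes over 72 s, if anything falls off the work surface, if the arm or the gripper's body presses on something with over 40 N, if the wrist force passes 120 N, or if a joint passes its speed limit or range.

## Working session

There is one attempt and no reset: what is moved stays moved. The work goes in short steps, Python scripts to look and compute and a tool call to move; the robot and the scene stay as the last step left them, time stands still between calls to the robot, and variables do not carry over. Pictures are saved under pics/ and viewed, and the job is handed in when it is done.

Besides the shell and the picture viewer there is one more tool, called after "Call:" by a JSON object that holds its "name" and its "arguments". servo_tool: Moves the arm, as the interface text tells. Its arguments: {"type":"object","properties":{"plan":{"type":"array","items":{"type":"array","items":{"type":"array","items":{"type":"number"}}}},"force":{"type":"number"}},"required":["plan"]}

```bash
ls; mkdir -p pics; python3 - <<'E'
from rig import env, vision
import cv2, numpy as np
for n in("top","side"):
    im,d=vision.get_image(n); cv2.imwrite(f"pics/{n}0.png",im[:,:,::-1]); np.savez(f"pics/{n}0.npz",im=im,d=d)
    m=vision.camera_model(n); print(n,{k:(np.round(v,4).tolist()) for k,v in m.items()})
print(env.get_obs())
E
```

```text
pics
top {'fx': 463.6699, 'fy': 463.6699, 'cx': 276.9492, 'cy': 205.5678, 'k1': -0.0107, 'pose': [[0.0198, -0.9961, 0.0857, 0.4379], [-0.9998, -0.0189, 0.0119, -0.0085], [-0.0102, -0.0859, -0.9962, 1.381], [0.0, 0.0, 0.0, 1.0]]}
side {'fx': 384.2784, 'fy': 384.2784, 'cx': 281.1489, 'cy': 204.728, 'k1': -0.089, 'pose': [[-0.8414, -0.3036, 0.447, 0.1211], [-0.5403, 0.4832, -0.6889, 0.6662], [-0.0068, -0.8212, -0.5707, 0.6166], [0.0, 0.0, 0.0, 1.0]]}
{'time': 0.1, 'q': array([-8.24089653e+01,  2.16586997e+01,  4.57096183e+00,  7.30191419e+01,
        7.08141452e-04,  8.36796976e+01]), 'joint_vel': array([-0.01263043, -0.10292634,  0.21656385, -0.04864075, -0.05775526,
       -0.00549752]), 'effort': array([ 1.98308757e-03, -4.64692497e+01,  2.70582765e+01,  1.19459521e-02,
       -1.90845853e-04,  1.33973293e-05]), 'eef_pos': array([ 0.13816699, -0.55754402,  0.230447  ]), 'ee_rot': array([[ 9.70668957e-01,  2.40419885e-01, -2.34170952e-04],
       [ 2.40419900e-01, -9.70667217e-01,  1.85068694e-03],
       [ 2.17639875e-04, -1.85270372e-03, -9.99998260e-01]]), 'contact_force': array([ 0.29294952,  0.73931482, -0.25400566]), 'wrist_torque': array([ 0.01810165,  0.01035752, -0.04087929]), 'gripper_width': 1.0029524019442702}
```

View pics/top0.png

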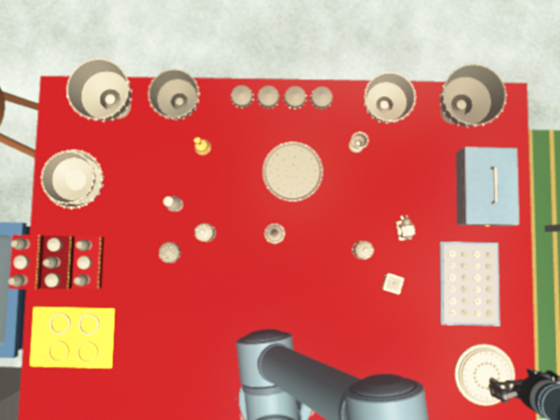

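View pics/side0.png

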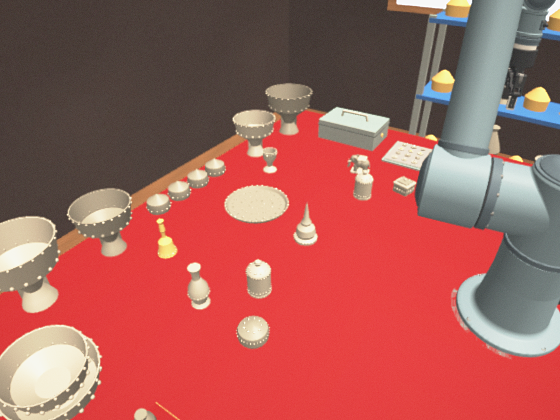

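The top view shows the pots near (205,233) and (363,250), the stupa at (274,233), and the tray at (292,171). The vase is at (173,203), the round box at (169,253), the elephant at (405,228), and the square box at (394,284). In the side view the left pot is at (259,279) and the right pot at (363,186).

```bash
cat > h.py <<'E'
import numpy as np, cv2
from rig import env, vision
def ray(cam,uv):
    m=vision.camera_model(cam);x=(np.asarray(uv,float)-[m["cx"],m["cy"]])/[m["fx"],m["fy"]]
    s=x.copy()
    for _ in range(10): s=x/(1+m["k1"]*(s@s))
    P=np.array(m["pose"]);return P[:3,3],P[:3,:3]@np.array([s[0],s[1],1.])
def onz(cam,uv,z):
    o,d=ray(cam,uv);return o+d*(z-o[2])/d[2]
def at(cam,uv,dep):
    o,d=ray(cam,uv);return o+d*dep
def cloud(cam,dep,mask):
    v,u=np.nonzero(mask&(dep>0))
    return np.array([at(cam,(a,b),dep[b,a]) for a,b in zip(u,v)])
E
python3 - <<'E'
from h import *
for cam in("top","side"):
    z=np.load(f"pics/{cam}0.npz");im,d=z["im"],z["d"]
    hsv=cv2.cvtColor(im,cv2.COLOR_RGB2HSV)
    red=((hsv[...,0]<8)|(hsv[...,0]>172))&(hsv[...,1]>150)
    n,l,st,c=cv2.connectedComponentsWithStats((~red).astype(np.uint8))
    for i in range(1,n):
        if 60<st[i,4]<6000:
            P=cloud(cam,d,l==i)
            if len(P)==0: continue
            lo,hi=np.percentile(P,[3,97],axis=0)
            if hi[0]>0.75 or abs(P[:,1].mean())>.35: continue
            print(cam,c[i].round(1),st[i,:5],'mid',((lo+hi)/2).round(3),'ext',(hi-lo).round(3),'ztop',P[:,2].max().round(3), 'on z.05',onz(cam,c[i],.045).round(3))
E
```

```text
Traceback (most recent call last):
  File "h.py", line 14, in cloud
    return np.array([at(cam,(a,b),dep[b,a]) for a,b in zip(u,v)])
                     ~~^^^^^^^^^^^^^^^^^^^^
  File "h.py", line 11, in at
    o,d=ray(cam,uv);return o+d*dep
        ~~~^^^^^^^^
  File "h.py", line 4, in ray
    m=vision.camera_model(cam);x=(np.asarray(uv,float)-[m["cx"],m["cy"]])/[m["fx"],m["fy"]]
ValueError: time passes only in moves, steps and waits
```

```bash
sed -i 's/^def ray/import functools\n@functools.lru_cache(None)\ndef cm(c): return vision.camera_model(c)\ndef ray/; s/m=vision.camera_model(cam);/m=cm(cam);/' h.py
cat > seg.py <<'E'
from h import *
import sys
def seg(cam,im,d):
    hsv=cv2.cvtColor(im,cv2.COLOR_RGB2HSV)
    red=((hsv[...,0]<8)|(hsv[...,0]>172))&(hsv[...,1]>150)
    n,l,st,c=cv2.connectedComponentsWithStats((~red).astype(np.uint8))
    for i in range(1,n):
        if 60<st[i,4]<6000:
            P=cloud(cam,d,l==i)
            if len(P)==0: continue
            lo,hi=np.percentile(P,[3,97],axis=0)
            if hi[0]>0.75 or abs(P[:,1].mean())>.35: continue
            print(cam,c[i].round(1),st[i,4],'mid',((lo+hi)/2).round(3),'ext',(hi-lo).round(3),'ztop',P[:,2].max().round(3), 'on z.042',onz(cam,c[i],.042).round(3))
if __name__=="__main__":
  for cam in("top","side"):
    z=np.load(f"pics/{cam}0.npz");seg(cam,z["im"],z["d"])
E
python3 seg.py
```

```text
top [292.3 171.1] 2942 mid [ 0.661 -0.036  0.008] ext [0.158 0.159 0.015] ztop 0.021 on z.042 [ 0.655 -0.035  0.042]
top [172.8 203.1] 252 mid [0.555 0.319 0.051] ext [0.041 0.055 0.107] ztop 0.108 on z.042 [0.554 0.31  0.042]
top [204.6 232.1] 333 mid [0.472 0.216 0.042] ext [0.046 0.048 0.085] ztop 0.088 on z.042 [0.472 0.215 0.042]
top [274.2 233. ] 362 mid [0.474 0.014 0.04 ] ext [0.053 0.056 0.082] ztop 0.115 on z.042 [0.473 0.014 0.042]
top [362.7 249.7] 335 mid [ 0.43  -0.246  0.043] ext [0.046 0.059 0.083] ztop 0.091 on z.042 [ 0.431 -0.241  0.042]
top [169.2 252.2] 374 mid [0.413 0.32  0.021] ext [0.053 0.058 0.04 ] ztop 0.044 on z.042 [0.412 0.315 0.042]
top [392.9 283.2] 373 mid [ 0.336 -0.334  0.021] ext [0.053 0.06  0.042] ztop 0.046 on z.042 [ 0.337 -0.328  0.042]
side [361.2 176.7] 832 mid [ 0.466 -0.301  0.036] ext [0.116 0.167 0.072] ztop 0.086 on z.042 [ 0.45  -0.273  0.042]
side [256.2 203.6] 1967 mid [ 0.663 -0.039  0.008] ext [0.158 0.159 0.012] ztop 0.018 on z.042 [0.63  0.003 0.042]
side [305.4 230.2] 579 mid [0.479 0.01  0.044] ext [0.062 0.058 0.089] ztop 0.105 on z.042 [0.464 0.032 0.042]
side [258.4 278.9] 864 mid [0.472 0.217 0.04 ] ext [0.048 0.044 0.079] ztop 0.084 on z.042 [0.466 0.222 0.042]
side [197.7 287.8] 782 mid [0.571 0.292 0.049] ext [0.071 0.072 0.1  ] ztop 0.101 on z.042 [0.555 0.309 0.042]
side [252.7 331.6] 887 mid [0.41  0.322 0.02 ] ext [0.052 0.052 0.034] ztop 0.039 on z.042 [0.399 0.335 0.042]
```

```bash
cat > pots.py <<'E'
from h import *
def circ(P):
    A=np.c_[2*P[:,:2],np.ones(len(P))];s=np.linalg.lstsq(A,(P[:,:2]**2).sum(1),rcond=None)[0]
    return s[:2],np.sqrt(s[2]+s[:2]@s[:2])
def potinfo(cam,d,c):
    u,v=np.meshgrid(np.arange(560),np.arange(420))
    # project guess to a window
    P=np.array(cm(cam)["pose"]);pc=np.linalg.inv(P)@np.r_[c,.042,1];m=cm(cam)
    cu=m["cx"]+m["fx"]*pc[0]/pc[2];cv=m["cy"]+m["fy"]*pc[1]/pc[2]
    W=cloud(cam,d,(abs(u-cu)<35)&(abs(v-cv)<35))
    W=W[(np.hypot(*(W[:,:2]-c).T)<.04)]
    for lo,hi in((.015,.055),(.058,.074),(.074,.095)):
        Q=W[(W[:,2]>lo)&(W[:,2]<hi)]
        if len(Q)>5: print(cam,c,lo,len(Q),'mean',Q.mean(0).round(4),'circ',[np.round(x,4) for x in circ(Q)])
if __name__=="__main__":
  for cam in("top","side"):
    z=np.load(f"pics/{cam}0.npz")
    for c in((.472,.215),(.431,-.242)): potinfo(cam,z["d"],np.array(c))
  print('tray top',onz('top',(292.3,171.1),.008),'side',onz('side',(256.2,203.6),.008))
  print('elephant',onz('top',(405,228),.027))
E
python3 pots.py
python3 - <<'E'
import cv2
for n,c in(("top",[(205,233),(363,250)]),("side",[(259,279),(363,186)])):
    im=cv2.imread(f"pics/{n}0.png")
    cv2.imwrite(f"pics/{n}z.png",cv2.hconcat([cv2.resize(im[y-30:y+30,x-30:x+30],(390,390),interpolation=cv2.INTER_NEAREST) for x,y in c]))
E
```

```text
top [0.472 0.215] 0.015 31 mean [0.4705 0.1972 0.0339] circ [array([0.4725, 0.2172]), np.float64(0.0248)]
top [0.472 0.215] 0.058 210 mean [0.4723 0.2153 0.0666] circ [array([0.4724, 0.2165]), np.float64(0.0186)]
top [0.472 0.215] 0.074 29 mean [0.472  0.2161 0.0814] circ [array([0.4726, 0.2171]), np.float64(0.0076)]
top [ 0.431 -0.242] 0.015 31 mean [ 0.4327 -0.2204  0.0328] circ [array([ 0.4313, -0.2409]), np.float64(0.025)]
top [ 0.431 -0.242] 0.058 219 mean [ 0.4315 -0.239   0.067 ] circ [array([ 0.4311, -0.2397]), np.float64(0.0188)]
top [ 0.431 -0.242] 0.074 30 mean [ 0.4293 -0.2372  0.0814] circ [array([ 0.4291, -0.2362]), np.float64(0.0067)]
side [0.472 0.215] 0.015 318 mean [0.4607 0.2293 0.0353] circ [array([0.4724, 0.2137]), np.float64(0.0245)]
side [0.472 0.215] 0.058 309 mean [0.4671 0.2203 0.0654] circ [array([0.4701, 0.2165]), np.float64(0.0169)]
side [0.472 0.215] 0.074 36 mean [0.471  0.2152 0.0808] circ [array([0.4718, 0.2144]), np.float64(0.005)]
side [ 0.431 -0.242] 0.015 209 mean [ 0.4265 -0.2249  0.0351] circ [array([ 0.4323, -0.2421]), np.float64(0.0236)]
side [ 0.431 -0.242] 0.058 145 mean [ 0.429  -0.2325  0.0658] circ [array([ 0.4307, -0.2376]), np.float64(0.0167)]
side [ 0.431 -0.242] 0.074 21 mean [ 0.4315 -0.24    0.0805] circ [array([ 0.4321, -0.2415]), np.float64(0.0047)]
tray top [ 0.66028724 -0.0359708   0.008     ] side [ 0.65979278 -0.03610095  0.008     ]
elephant [ 0.49581955 -0.36664719  0.027     ]
```

View pics/sidez.png

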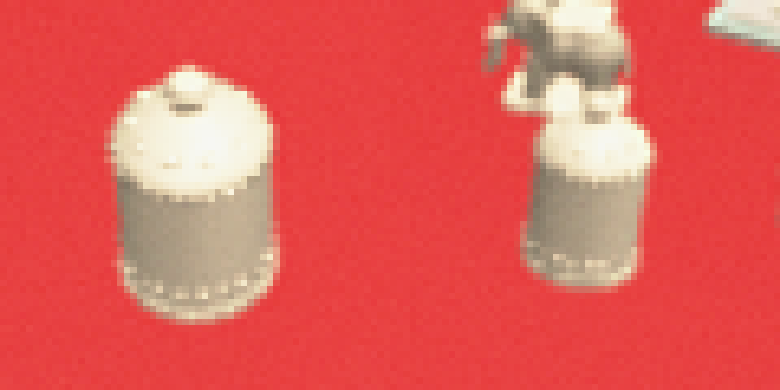

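View pics/topz.png

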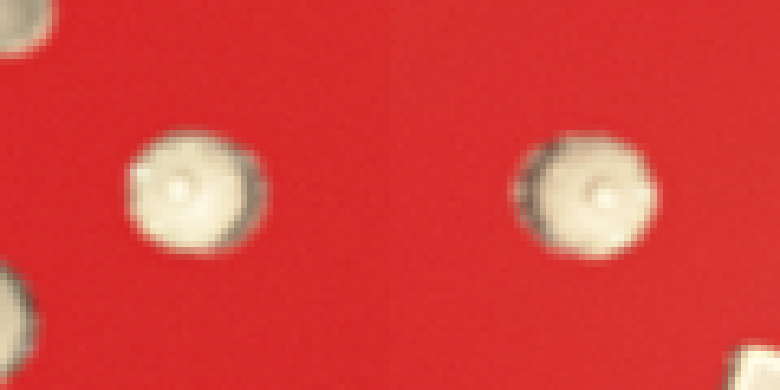

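Both pots stand upright, with their knobs visible in both views at (188,80) and (600,100) in the zoomed side view. The two cameras agree on the centres: left pot (0.472, 0.216), right pot (0.431, -0.241), tray (0.660, -0.036). First I'll spin so the jaws open along world x, since the neighbours sit to the sides in y.

Call:
{"name": "servo_tool", "arguments": {"plan": [[[0,0,0,-0.12,85],[0,0,0,-0.12,85],[0,0,0,-0.12,85],[0,0,0,-0.12,85],[0,0,0,-0.12,85],[0,0,0,-0.12,85],[0,0,0,-0.12,85],[0,0,0,-0.12,85],[0,0,0,-0.12,85],[0,0,0,-0.12,85],[0,0,0,-0.12,85],[0,0,0,-0.01,85]]], "force": 50}}

```text
time: 1.1
eef_pos: [0.1382, -0.5578, 0.2308]
ee_rot: [[-0.004, 1.0, -0.0], [1.0, 0.004, 0.001], [0.001, -0.0, -1.0]]
contact_force: [-0.3, 0.6, -0.2]
gripper_width: 0.996
```

Call:
{"name": "servo_tool", "arguments": {"plan": [[[20,18,0,0,85],[27,25,0,0,85],[27,25,0,0,85],[27,25,0,0,85],[27,25,0,0,85],[27,25,0,0,85],[27,25,0,0,85],[27,25,0,0,85],[27,25,0,0,85],[27,25,0,0,85],[27,25,0,0,85],[27,25,0,0,85]]]}}

```text
time: 2.1
eef_pos: [0.4314, -0.2389, 0.2312]
ee_rot: [[0.001, 1.0, -0.0], [1.0, -0.001, -0.0], [-0.0, -0.0, -1.0]]
contact_force: [0.7, -0.8, 1.3]
gripper_width: 0.996
```

Call:
{"name": "servo_tool", "arguments": {"plan": [[[-2,0,0,0,85],[0,0,20,0,85],[0,0,25,0,85],[0,0,25,0,85],[0,0,25,0,85],[0,0,5,0,85],[0,0,0,0,85],[0,0,0,0,85]]]}}

```text
time: 2.77
eef_pos: [0.4306, -0.2429, 0.1319]
ee_rot: [[-0.001, 1.0, -0.0], [1.0, 0.001, -0.0], [-0.0, -0.0, -1.0]]
contact_force: [0.4, -0.0, -0.3]
gripper_width: 0.995
```

```bash
cat > snap.py <<'E'
from h import *
import sys
t=sys.argv[1]
for n in sys.argv[2:]:
    im,d=vision.get_image(n);np.savez(f"pics/{n}{t}.npz",im=im,d=d);cv2.imwrite(f"pics/{n}{t}.png",im[:,:,::-1])
o=env.get_obs();print({k:np.round(o[k],4).tolist() for k in("time","eef_pos","contact_force","wrist_torque","gripper_width")})
E
python3 snap.py 1 side
python3 -c "
import cv2;im=cv2.imread('pics/side1.png');cv2.imwrite('pics/side1z.png',cv2.resize(im[80:240,260:460],(800,640)[0:2])[:600])"
```

```text
{'time': 2.8167, 'eef_pos': [0.4313, -0.2433, 0.1327], 'contact_force': [0.5368, -0.6824, -0.2518], 'wrist_torque': [0.0301, -0.0143, -0.0536], 'gripper_width': 0.9958}
```

View pics/side1z.png

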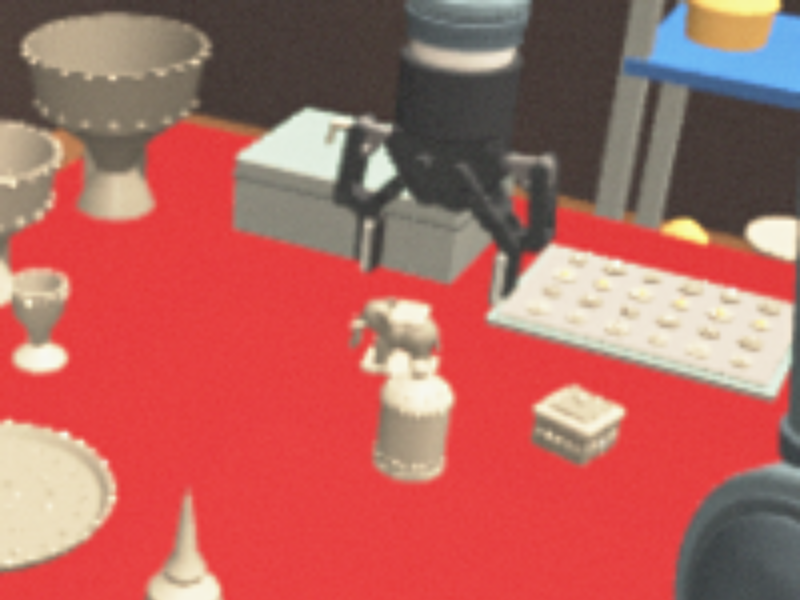

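The open gripper hangs centred above the right pot: its fingers are at (370,250) and (505,275) in the zoom, with the pot at (415,420). I'll lower it, close, and take readings.

Call:
{"name": "servo_tool", "arguments": {"plan": [[[2,0,10,0,85],[0,0,15,0,85],[0,0,15,0,85],[0,0,15,0,85],[0,0,15,0,85],[0,0,15,0,85],[0,0,15,0,85],[0,0,13,0,85],[0,0,0,0,85],[0,0,0,0,85]]]}}

```text
time: 3.65
eef_pos: [0.4313, -0.2412, 0.0193]
ee_rot: [[-0.002, 1.0, 0.001], [1.0, 0.002, -0.001], [-0.001, 0.001, -1.0]]
contact_force: [-0.6, -0.7, -1.0]
gripper_width: 0.994
```

Call:
{"name": "servo_tool", "arguments": {"plan": [[[0,0,0,0,70],[0,0,0,0,60],[0,0,0,0,55],[0,0,0,0,50],[0,0,0,0,45],[0,0,0,0,40],[0,0,0,0,40],[0,0,0,0,40],[0,0,0,0,40],[0,0,0,0,40]]]}}

```text
time: 4.48
eef_pos: [0.4315, -0.2412, 0.0196]
ee_rot: [[-0.002, 1.0, 0.002], [1.0, 0.002, -0.001], [-0.001, 0.002, -1.0]]
contact_force: [-0.6, 0.8, 6.5]
gripper_width: 0.583
```

Call:
{"name": "servo_tool", "arguments": {"plan": [[[0,0,-3,0,40],[0,0,-6,0,40],[0,0,-10,0,40],[0,0,-12,0,40],[0,0,-12,0,40],[0,0,-12,0,40],[0,0,-10,0,40],[0,0,-6,0,40],[0,0,-3,0,40],[0,0,0,0,40],[0,0,0,0,40],[0,0,0,0,40]]]}}

```text
time: 5.48
eef_pos: [0.4301, -0.2402, 0.0917]
ee_rot: [[-0.002, 1.0, -0.001], [1.0, 0.002, 0.001], [0.001, -0.001, -1.0]]
contact_force: [0.2, 0.1, -2.6]
gripper_width: 0.575
```

Call:
{"name": "servo_tool", "arguments": {"plan": [[[0,0,0,0,40],[0,0,0,0,40],[0,0,0,0,40],[0,0,0,0,40],[0,0,0,0,40],[0,0,0,0,40]]]}}

```text
time: 5.98
eef_pos: [0.4306, -0.2406, 0.0923]
ee_rot: [[-0.002, 1.0, -0.0], [1.0, 0.002, -0.0], [-0.0, -0.0, -1.0]]
contact_force: [-0.3, -0.1, -2.4]
gripper_width: 0.577
```

```bash
python3 snap.py 2 side; python3 snap.py 2b side; python3 snap.py 2c side
python3 -c "
import cv2;im=cv2.imread('pics/side2.png');cv2.imwrite('pics/side2z.png',cv2.resize(im[80:230,260:460],(800,600)))"
```

```text
{'time': 6.0333, 'eef_pos': [0.4306, -0.2406, 0.0923], 'contact_force': [0.9478, -0.8369, -2.3363], 'wrist_torque': [0.0161, -0.0018, 0.0267], 'gripper_width': 0.5814}
{'time': 6.0833, 'eef_pos': [0.4306, -0.2406, 0.0923], 'contact_force': [-0.5471, 0.0044, -2.2177], 'wrist_torque': [-0.0244, 0.0403, 0.028], 'gripper_width': 0.5794}
{'time': 6.1333, 'eef_pos': [0.4306, -0.2406, 0.0923], 'contact_force': [-0.2305, -0.4084, -2.3993], 'wrist_torque': [-0.0094, -0.0036, -0.0519], 'gripper_width': 0.5816}
```

View pics/side2z.png

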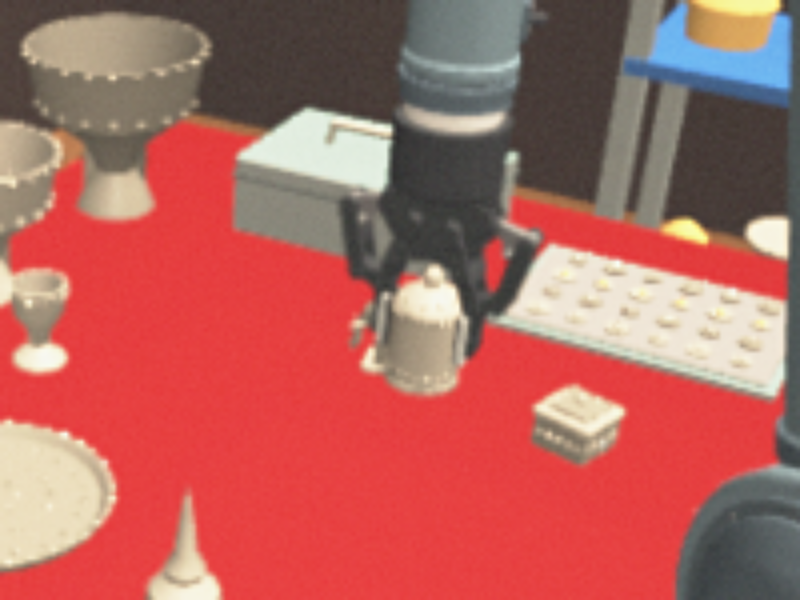

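The pot hangs upright in the jaws, clear of the table (zoom: pot at (425,335)). The steady pull of about 2.4 N gives roughly 0.24 kg. That implies this is the lighter one, but I'll still weigh the other. Setting it back now.

Call:
{"name": "servo_tool", "arguments": {"plan": [[[0,0,5,0,40],[0,0,10,0,40],[0,0,13,0,40],[0,0,13,0,40],[0,0,12,0,40],[0,0,8,0,40],[0,0,5,0,40],[0,0,3,0,40],[0,0,2,0,40],[0,0,1,0,40],[0,0,0,0,40],[0,0,0,0,40]]]}}

```text
time: 7.13
eef_pos: [0.431, -0.2409, 0.0208]
ee_rot: [[-0.002, 1.0, 0.001], [1.0, 0.002, -0.001], [-0.001, 0.001, -1.0]]
contact_force: [0.6, 0.1, -2.7]
gripper_width: 0.583
```

Call:
{"name": "servo_tool", "arguments": {"plan": [[[0,0,0.7,0,40],[0,0,0,0,40],[0,0,0,0,40]]]}}

```text
time: 7.38
eef_pos: [0.4308, -0.2407, 0.0198]
ee_rot: [[-0.002, 1.0, 0.0], [1.0, 0.002, -0.0], [-0.0, 0.0, -1.0]]
contact_force: [-0.9, -0.5, -2.7]
gripper_width: 0.578
```

Call:
{"name": "servo_tool", "arguments": {"plan": [[[0,0,0.7,0,40],[0,0,0,0,40],[0,0,0,0,40]]]}}

```text
time: 7.63
eef_pos: [0.4308, -0.2407, 0.0197]
ee_rot: [[-0.002, 1.0, 0.0], [1.0, 0.002, -0.001], [-0.001, 0.0, -1.0]]
contact_force: [-2.3, 1.5, 5.9]
gripper_width: 0.58
```

Contact: the upward force is now 5.9 N. I'll open the jaws and rise.

Call:
{"name": "servo_tool", "arguments": {"plan": [[[0,0,0,0,52],[0,0,0,0,56],[0,0,0,0,64],[0,0,0,0,74],[0,0,0,0,85],[0,0,0,0,85],[0,0,0,0,85],[0,0,0,0,85]]]}}

```text
time: 8.3
eef_pos: [0.4306, -0.2406, 0.0189]
ee_rot: [[-0.002, 1.0, -0.0], [1.0, 0.002, -0.0], [-0.0, -0.0, -1.0]]
contact_force: [0.5, -0.2, -0.2]
gripper_width: 0.998
```

Call:
{"name": "servo_tool", "arguments": {"plan": [[[0,0,-5,0,85],[0,0,-12,0,85],[0,0,-20,0,85],[0,0,-25,0,85],[0,0,-30,0,85],[0,0,-35,0,85],[0,0,-35,0,85],[0,0,-25,0,85],[0,0,-15,0,85]]]}}

```text
time: 9.05
eef_pos: [0.4318, -0.2414, 0.225]
ee_rot: [[-0.002, 1.0, 0.004], [1.0, 0.002, -0.003], [-0.003, 0.004, -1.0]]
contact_force: [0.5, 0.4, -0.3]
gripper_width: 0.997
```

```bash
python3 snap.py 3 side; python3 - <<'E'
from pots import *
z=np.load("pics/side3.npz");potinfo("side",z["d"],np.array((.431,-.241)))
im=cv2.imread('pics/side3.png');cv2.imwrite('pics/side3z.png',cv2.resize(im[80:230,260:460],(800,600)))
E
```

```text
{'time': 9.1, 'eef_pos': [0.4327, -0.2421, 0.2268], 'contact_force': [-0.0166, -0.1602, 1.2851], 'wrist_torque': [-0.0306, -0.0339, -0.0276], 'gripper_width': 0.998}
side [ 0.431 -0.241] 0.015 212 mean [ 0.4254 -0.2246  0.035 ] circ [array([ 0.4315, -0.2422]), np.float64(0.024)]
side [ 0.431 -0.241] 0.058 147 mean [ 0.4283 -0.233   0.0659] circ [array([ 0.4303, -0.2379]), np.float64(0.0171)]
side [ 0.431 -0.241] 0.074 19 mean [ 0.4301 -0.2395  0.0814] circ [array([ 0.4305, -0.241 ]), np.float64(0.0045)]
```

View pics/side3z.png

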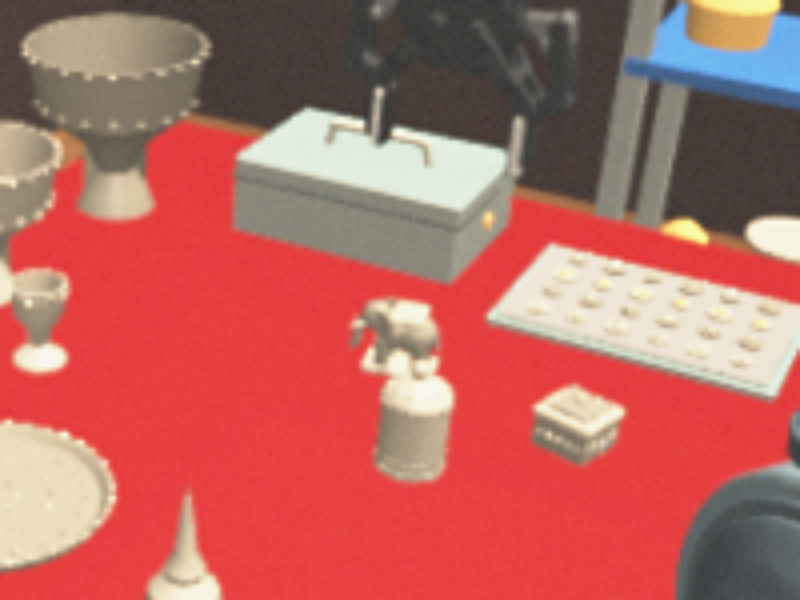

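The right pot stands upright where it was (zoom (415,420)), within about 1 mm, and its neighbours are unchanged. On to the left pot.

Call:
{"name": "servo_tool", "arguments": {"plan": [[[15,1,0,0,85],[28,3,0,0,85],[38,4,0,0,85],[38,4,0,0,85],[38,4,0,0,85],[38,4,0,0,85],[38,4,0,0,85],[38,4,0,0,85],[38,4,0,0,85],[38,4,0,0,85],[38,4,0,0,85],[30,1,0,0,85]]]}}

```text
time: 10.1
eef_pos: [0.4705, 0.1772, 0.2204]
ee_rot: [[-0.003, 1.0, -0.0], [1.0, 0.003, 0.0], [0.0, -0.0, -1.0]]
contact_force: [0.8, 0.1, 0.6]
gripper_width: 0.998
```

Call:
{"name": "servo_tool", "arguments": {"plan": [[[25,0,0,0,85],[15,0,0,0,85],[5,0,0,0,85],[0,0,0,0,85],[0,0,0,0,85],[0,0,0,0,85]]]}}

```text
time: 10.6
eef_pos: [0.4706, 0.2184, 0.2207]
ee_rot: [[-0.001, 1.0, -0.0], [1.0, 0.001, -0.001], [-0.001, -0.0, -1.0]]
contact_force: [-0.4, 0.2, 0.1]
gripper_width: 0.994
```

Call:
{"name": "servo_tool", "arguments": {"plan": [[[-2.5,1.5,10,0,85],[0,0,20,0,85],[0,0,25,0,85],[0,0,25,0,85],[0,0,20,0,85],[0,0,0,0,85],[0,0,0,0,85]]]}}

```text
time: 11.18
eef_pos: [0.4709, 0.2156, 0.1197]
ee_rot: [[-0.001, 1.0, -0.003], [1.0, 0.001, -0.001], [-0.001, -0.003, -1.0]]
contact_force: [0.6, 0.5, 1.2]
gripper_width: 0.998
```

```bash
python3 snap.py 4 side; python3 - <<'E'
from pots import *
z=np.load("pics/side4.npz");potinfo("side",z["d"],np.array((.472,.216)))
im=cv2.imread('pics/side4.png');cv2.imwrite('pics/side4z.png',cv2.resize(im[130:355,130:430],(800,600)))
E
```

```text
{'time': 11.2333, 'eef_pos': [0.4722, 0.2162, 0.1211], 'contact_force': [-0.1631, -0.1728, 0.3068], 'wrist_torque': [0.0298, -0.0207, 0.0088], 'gripper_width': 0.9956}
side [0.472 0.216] 0.015 315 mean [0.4607 0.2293 0.0354] circ [array([0.4723, 0.2139]), np.float64(0.0244)]
side [0.472 0.216] 0.058 316 mean [0.4671 0.2205 0.0652] circ [array([0.4702, 0.2165]), np.float64(0.017)]
side [0.472 0.216] 0.074 37 mean [0.4708 0.2156 0.081 ] circ [array([0.4715, 0.2145]), np.float64(0.0051)]
```

View pics/side4z.png

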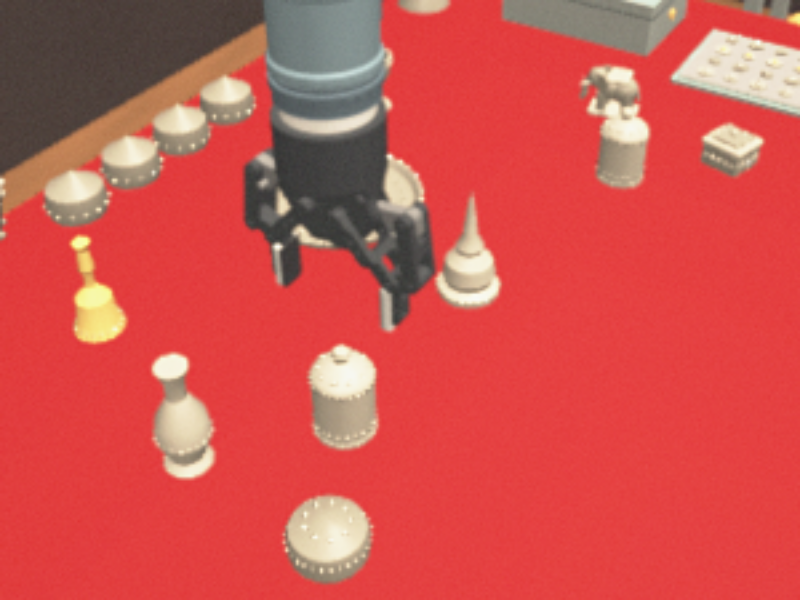

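The gripper is centred over the left pot (zoom: fingers (285,260) and (395,305), pot (343,400)), and the stupa is well clear. Lowering 101.5 mm.

Call:
{"name": "servo_tool", "arguments": {"plan": [[[0,0,8,0,85],[0,0,15,0,85],[0,0,15,0,85],[0,0,15,0,85],[0,0,15,0,85],[0,0,15,0,85],[0,0,12,0,85],[0,0,6.5,0,85],[0,0,0,0,85],[0,0,0,0,85]]]}}

```text
time: 12.07
eef_pos: [0.4728, 0.2171, 0.0199]
ee_rot: [[-0.002, 1.0, 0.001], [1.0, 0.002, 0.0], [0.0, 0.001, -1.0]]
contact_force: [0.2, -0.6, 0.1]
gripper_width: 0.991
```

Call:
{"name": "servo_tool", "arguments": {"plan": [[[0,0,0,0,70],[0,0,0,0,60],[0,0,0,0,55],[0,0,0,0,50],[0,0,0,0,45],[0,0,0,0,40],[0,0,0,0,40],[0,0,0,0,40],[0,0,0,0,40],[0,0,0,0,40]]], "force": 60}}

```text
time: 12.9
eef_pos: [0.4733, 0.2172, 0.0204]
ee_rot: [[-0.002, 1.0, 0.002], [1.0, 0.002, 0.0], [0.0, 0.002, -1.0]]
contact_force: [-0.7, 0.0, 5.3]
gripper_width: 0.564
```

Call:
{"name": "servo_tool", "arguments": {"plan": [[[0,0,-3,0,40],[0,0,-6,0,40],[0,0,-10,0,40],[0,0,-12,0,40],[0,0,-12,0,40],[0,0,-12,0,40],[0,0,-10,0,40],[0,0,-6,0,40],[0,0,-3,0,40],[0,0,0,0,40],[0,0,0,0,40],[0,0,0,0,40]]]}}

```text
time: 13.9
eef_pos: [0.4715, 0.2168, 0.0926]
ee_rot: [[-0.002, 1.0, -0.001], [1.0, 0.002, -0.001], [-0.001, -0.001, -1.0]]
contact_force: [-0.3, -0.1, -6.7]
gripper_width: 0.565
```

Call:
{"name": "servo_tool", "arguments": {"plan": [[[0,0,0,0,40],[0,0,0,0,40],[0,0,0,0,40],[0,0,0,0,40],[0,0,0,0,40],[0,0,0,0,40]]]}}

```text
time: 14.4
eef_pos: [0.4722, 0.217, 0.0933]
ee_rot: [[-0.002, 1.0, -0.0], [1.0, 0.002, -0.0], [-0.0, -0.0, -1.0]]
contact_force: [0.5, -0.7, -5.5]
gripper_width: 0.565
```

```bash
python3 snap.py 5 side; python3 snap.py 5b side; python3 - <<'E'
from h import *
im=cv2.imread('pics/side5.png');cv2.imwrite('pics/side5z.png',cv2.resize(im[130:355,130:430],(800,600)))
E
```

```text
{'time': 14.45, 'eef_pos': [0.4722, 0.217, 0.0934], 'contact_force': [0.4808, -0.4896, -6.896], 'wrist_torque': [0.0208, 0.0395, 0.0026], 'gripper_width': 0.5662}
{'time': 14.5, 'eef_pos': [0.4722, 0.217, 0.0934], 'contact_force': [-0.1837, -0.6412, -5.7093], 'wrist_torque': [0.0619, 0.0421, -0.0441], 'gripper_width': 0.5702}
```

View pics/side5z.png

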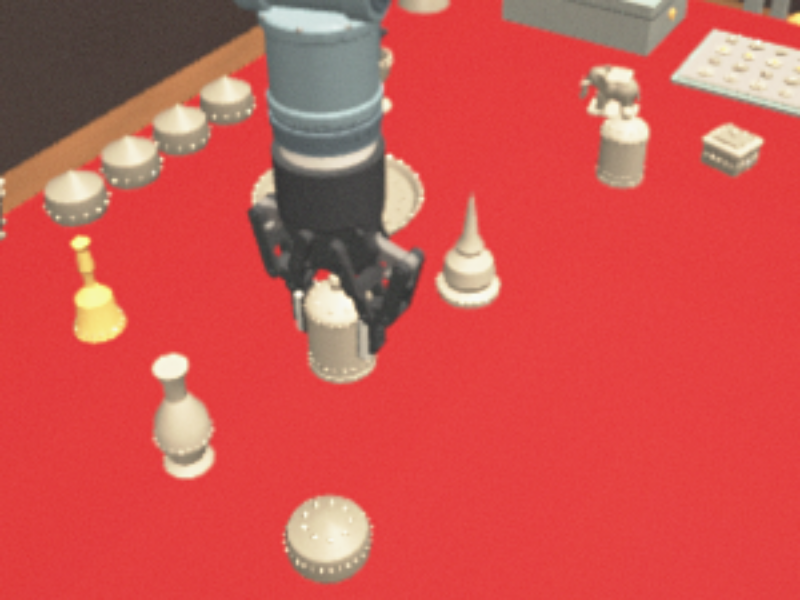

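The left pot pulls about 6.2 N (roughly 0.63 kg), against 2.4 N for the right one, so it's the heavier. It hangs upright (zoom (340,330)). I'll carry it to the tray, about 120 mm clear of the stupa, with its underside about 90 mm above the tray face.

Call:
{"name": "servo_tool", "arguments": {"plan": [[[0,0,-6,0,40],[0,0,-12,0,40],[0,0,-5,0,40],[-5,4,0,0,40],[-10,7,0,0,40],[-15,11,0,0,40],[-18,13,0,0,40],[-18,13,0,0,40],[-18,13,0,0,40],[-18,13,0,0,40],[-18,13,0,0,40],[-18,13,0,0,40]]]}}

```text
time: 15.5
eef_pos: [0.573, 0.0769, 0.1156]
ee_rot: [[-0.001, 1.0, -0.001], [1.0, 0.001, -0.001], [-0.001, -0.001, -1.0]]
contact_force: [0.9, 0.7, -6.4]
gripper_width: 0.566
```

Call:
{"name": "servo_tool", "arguments": {"plan": [[[-18,13,0,0,40],[-18,13,0,0,40],[-18,13,0,0,40],[-18,13,0,0,40],[-16,12,0,0,40],[-13,11,0,0,40],[-9,8,0,0,40],[-5,5,0,0,40],[0,0,0,0,40],[0,0,0,0,40],[0,0,0,0,40],[0,0,0,0,40]]]}}

```text
time: 16.5
eef_pos: [0.6599, -0.0349, 0.1162]
ee_rot: [[-0.003, 1.0, -0.001], [1.0, 0.003, 0.0], [0.0, -0.001, -1.0]]
contact_force: [-0.4, 0.1, -6.7]
gripper_width: 0.565
```

```bash
python3 snap.py 6 side top; python3 - <<'E'
from pots import *
z=np.load("pics/side6.npz");potinfo("side",z["d"],np.array((.431,-.241)))
E
```

```text
{'time': 16.6, 'eef_pos': [0.6602, -0.0349, 0.1165], 'contact_force': [0.0974, 0.0136, -6.2928], 'wrist_torque': [0.0161, 0.0001, 0.0041], 'gripper_width': 0.5662}
side [ 0.431 -0.241] 0.015 213 mean [ 0.4255 -0.2245  0.0348] circ [array([ 0.4313, -0.2415]), np.float64(0.0235)]
side [ 0.431 -0.241] 0.058 151 mean [ 0.4285 -0.2331  0.0658] circ [array([ 0.4302, -0.238 ]), np.float64(0.0173)]
side [ 0.431 -0.241] 0.074 18 mean [ 0.4302 -0.2396  0.0817] circ [array([ 0.4303, -0.2411]), np.float64(0.0054)]
```

View pics/side6.png

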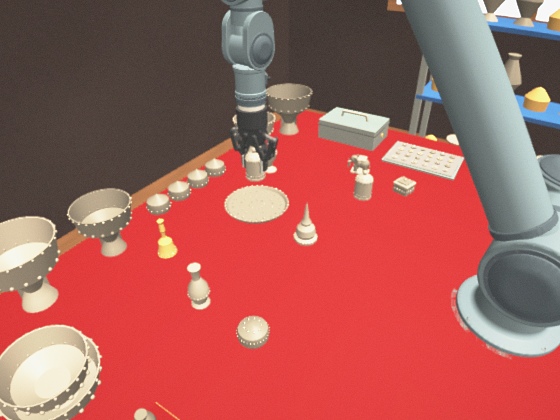

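View pics/top6.png

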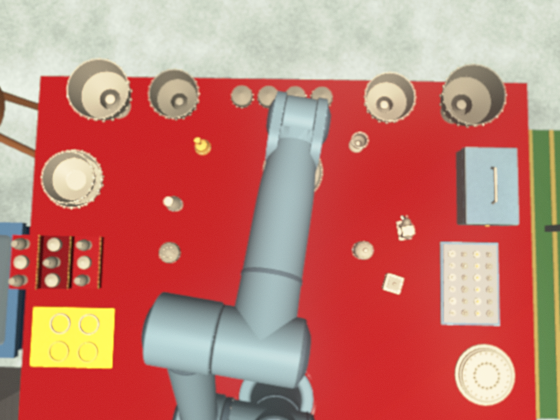

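The side view shows the pot held upright at (254,165), above and behind the tray drawn at (256,204). The top view has the arm over the tray at (292,171), and every other item is where it was. One depth check, a settling hold, then hand in.

Call:
{"name": "servo_tool", "arguments": {"plan": [[[0,0,0,0,40],[0,0,0,0,40],[0,0,0,0,40],[0,0,0,0,40],[0,0,0,0,40],[0,0,0,0,40]]]}}

```text
time: 17.1
eef_pos: [0.6607, -0.0356, 0.1164]
ee_rot: [[-0.002, 1.0, 0.0], [1.0, 0.002, -0.0], [-0.0, 0.0, -1.0]]
contact_force: [-0.6, -0.0, -5.7]
gripper_width: 0.566
```

```bash
python3 - <<'E'
from pots import *
z=np.load("pics/side6.npz");d=z["d"];m=np.zeros(d.shape,bool);m[150:185,240:268]=1
P=cloud("side",d,m&(z["im"].min(2)>110));P=P[np.hypot(P[:,0]-.66,P[:,1]+.036)<.035];print(len(P),P[:,2].min(),P[:,2].max())
Q=P[(P[:,2]>.1)&(P[:,2]<.15)];print(Q.mean(0),circ(Q))
from seg import seg
seg("top",*[np.load("pics/top6.npz")[k] for k in("im","d")])
o=env.get_obs();print(o["time"],o["eef_pos"],abs(o["joint_vel"]).max(),o["contact_force"])
E
```

```text
492 0.09587768563243282 0.17687727623491262
[ 0.6490031  -0.02135147  0.12493324] (array([ 0.65990426, -0.04241349]), np.float64(0.02870616797260098))
top [172.8 203.1] 251 mid [0.555 0.32  0.051] ext [0.041 0.055 0.106] ztop 0.107 on z.042 [0.554 0.31  0.042]
top [362.4 250. ] 350 mid [ 0.43  -0.246  0.041] ext [0.047 0.06  0.084] ztop 0.088 on z.042 [ 0.43  -0.24   0.042]
top [169.2 252.2] 373 mid [0.413 0.321 0.022] ext [0.053 0.059 0.039] ztop 0.044 on z.042 [0.412 0.315 0.042]
top [392.9 283.2] 370 mid [ 0.335 -0.334  0.021] ext [0.053 0.06  0.042] ztop 0.045 on z.042 [ 0.337 -0.328  0.042]
17.1 [ 0.66071422 -0.03561172  0.11638096] 0.0861369441575624 [-0.56779238 -0.01496038 -5.66941025]
```

The underside is at about 0.096 m, roughly 91 mm above the tray face. The pot is centred over the tray and still.

```bash
python3 -c "
from rig import env
print(env.sign_off())"
```

```text
the job is handed in; nothing more can be done
None
```

I lifted each pot clear of the table in turn. The right pot pulled about 2.4 N (roughly 0.24 kg) and the left pot about 6.2 N (roughly 0.63 kg), so the left one is heavier. I set the right pot back upright within about 1 mm of where it stood. I handed in at 17.1 s, still holding the left pot over the customer's tray.

**Last checks:**
- **Position:** the gripper was within 1 mm of the measured tray middle, with the pot's underside about 91 mm above the tray face. It was upright and still, and the wrist was still reading its weight.
- **Other goods:** by measurement, the vase, round box and square box had not moved. The elephant, bell and goblet looked unmoved in the final pictures. The stupa was judged from the side picture only, because the arm hid it from the top camera.
- **Disagreement:** a depth-based circle fit on the held pot put its centre about 7 mm off in y, with a radius of 29 mm instead of 25 mm. I put this down to the fingers being included in the fit and trusted the gripper position instead.

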